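# Set the eyelet in a claim tag and ease the press lever back up

### The arm

A 6-joint arm with a two-finger parallel gripper is mounted at the origin on the work surface. World frame = base frame: x ahead of the robot, y to its left, z up, the work surface at z = 0. Lengths are in m, angles in rad, forces in N, time in s.
With the tool pointing down it reaches from about 0.3 to 0.825 m from the base axis. Payload 5.4 kg.
Tool frame: the origin (TCP) lies on the centre line of the jaws, within the pads' length; the fingertips stand 14 mm ahead of it and the grasp point (between the pads) lies 5 mm behind it; x points along the fingers, y is the direction in which the jaws open and shut, and the axes are right-handed (so a half turn about x gives the same grasp; the last joint's range is limited). The gripper opens to 92 mm and grips with 3 to 60 N. Pads are 20 mm wide; open, the fingers measure 128 mm over their backs; the gripper's body (75 mm by 189 mm) begins 69 mm behind the grasp point.
Start: joints at [-1.513, 0.158, 1.597, -0, 1.386, -0.21], TCP at [0.152, -0.554, 0.229] pointing down, gripper open.
Joint ranges: [-2.91, 2.91], [-0.94, 2.29], [0.18, 2.7], [-1.29, 4.43], [0.17, 2.64], [-3, 3]. Speed limits (rad/s): [2.57, 2.57, 3.14, 3.14, 3.14, 3.14].

### API

Orientations are given as a unit quaternion [x, y, z, w].
In Python, from plant import arm gives the robot as it stands.
- The arm moves only by the tool carry_out, never from a script. Its argument "steps" is a list of rows, each a list of 7 numbers: the shift along the tool's x, y, z in m, then the turn, a rotation vector about the tool's x, y, z in degrees, then the closure, from 0 (fully open) to 1 (shut). A call has 1 to 12 rows; each row shifts and turns the commanded pose from where the row before left it, along the tool's axes as they then stand; what a row does not reach is not made up. A row lasts 1/12 s, in which the tool goes at most 41.7 mm and 7.16 degrees, less where a joint would pass 70% of its speed; a pose out of reach is approached as far as the arm can. A call is refused whole if a number of a shift passes 0.0417 or a number of a turn 7.16, either way. A call with a gripper value outside its range is refused whole. The fingers move at their own pace and stop on an object; "grip_force" is the grip in N (left out, the last holds). Time passes only in rows, so rows that do not move let the fingers close. It gives the time, the measured TCP pose, the force and the opening at its end, in the units of the state.
- arm.read_state(): the state, without advancing time (a new reading comes with each control period).
- arm.capture(name): name is "side" or "top"; returns a dict with "frame" (400x640x3 uint8, red, green, blue), "z_map" (400x640 float32, m along the optical axis (not along the pixel's ray), 0 where there is no reading), "fx", "fy", "cx", "cy" (pixels), "k1" (the pictures are not rectified: a ray, as slopes to the right and down, at radius r is drawn at 1 + k1 r^2 times it, then the intrinsics apply), "world_to_cam" (4x4, takes a point from world to camera coordinates). Camera axes: x right, y down, z forward; pixel columns grow to the right and rows downward; lengths in m; the calibration is good to about 2 mm. A picture is of the moment at which its call begins.
- arm.hand_in(): hands the job in, once; it reports no verdict.
The state is a dict: "clock": time; "joints": joint angles; "qd": joint speeds; "effort": joint torques, N m; "ee_pos": TCP position; "orientation": TCP orientation; "contact_force": force on the tool from outside, world axes, zero at the start; "ft_torque": the same for the moment, N m; "gripper_width": opening from 0.0 (shut) to 1.0 (fully open).
Only numpy, scipy, OpenCV 4.12 (cv2) and the standard library are available. Lean on these libraries where they do the work, as an engineer would, in place of code of your own. Each camera call takes 0.05 s, during which the arm holds its last target.

### The job

A claim tag with its eyelet already lies in the eyelet press, the one whose lever ends in a broad flat pad. Push that pad fully down, hold it there for about a second to set the eyelet, then let the spring lift the lever slowly all the way back up against your hand instead of letting it snap back, and come away. Leave the other press, the one with the ball-ended lever, alone.

Things in the scene. Friction and masses are not known exactly. Their poses are not given: they have to be found in the camera images.
- eyelet_press: The press to use, bolted down: grey, base 220 x 110 x 14 mm, column at the back, head over the anvil, on which lies a white tag with a brass eyelet. Fixed parts up to 222 mm. Origin: centre of the base's underside; x points from the lever's pad (front) to the column (back), z up. The presses may swap places. The lever's hinge runs along y through x = 70, z = 200 mm.
- eyelet_handle (a point): Centre of the top face of the black flat pad at the lever's front end, 50 mm along the lever, 46 across, 12 thick. In the press's frame it rests at x = -106, y = 0, z = 271 mm, tilted 19 deg (front edge higher); fully down at x = -116, z = 159 mm, tilted 15 deg the other way, on an arc of 190 mm radius about the hinge (x = -120 mm at mid-stroke). Free space below.
- eyelet_lever (a joint): Lever angle, rad: 0 at rest (up, at its stop), 0.6 fully down at its stop. A spring lifts it: at the pad it takes about 5 N to start and 10 N to hold down. Almost undamped: let go anywhere, it snaps up. Slow means two seconds or more for the whole return, at an even pace, the hand staying on the pad until the lever is at its stop.
- rivet_handle (a point): Top of the black ball, 42 mm across, at the lever end of the other press, which must be left alone: the same grey machine with no tag on its anvil, its lever sprung alike. Rests 282 mm up.

How it is judged:
On the way, in this order (a step that is already met when the one before it is completed fails the run):
1. the eyelet press's lever is held fully down for a moment (value of joint eyelet_lever above 0.53 rad), for 0.4 s.
2. the lever is back up at its rest (value of joint eyelet_lever below 0.05 rad), for 0.2 s.
At the end, for the whole second after the job is handed in: The eyelet press's lever, after having been held within 0.07 rad of fully down for at least 0.4 s, is back up within 0.05 rad of its rest and still, the other press's handle within 15 mm of where it was (value of joint eyelet_lever below 0.05 rad and velocity of joint eyelet_lever between -0.1 and 0.1 rad/s and distance of rivet_handle from where it was at the start of the episode below 0.015 m); the robot touches nothing.
It fails at once if the eyelet press's lever snaps back (rises faster than 1.2 rad/s, a full return in half a second) (velocity of joint eyelet_lever below -1.2 rad/s).
It fails at once if the other press's lever is worked (its handle moves more than 15 mm) (distance of rivet_handle from where it was at the start of the episode above 0.015 m).
It also fails if it takes over 42 s, if anything falls off the work surface, if the arm or the gripper's body presses on something with over 40 N, if the wrist force passes 120 N, or if a joint passes its speed limit or range.

## Working session

There is one attempt and no reset: what is moved stays moved. The work goes in short steps, Python scripts to look and compute and a tool call to move; the robot and the scene stay as the last step left them, time stands still between calls to the robot, and variables do not carry over. Pictures are saved under pics/ and viewed, and the job is handed in when it is done.

Besides the shell and the picture viewer there is one more tool, called as name(argument=value, ...) on one line, values as JSON. carry_out: Moves the arm, as the interface text tells. Its arguments: {"type":"object","properties":{"steps":{"type":"array","items":{"type":"array","items":{"type":"number"}}},"grip_force":{"type":"number"}},"required":["steps"]}

```bash
ls; mkdir -p pics; python3 - <<'E'
from plant import arm
import cv2,numpy as np
print(arm.read_state())
for n in("side","top"):
    c=arm.capture(n); cv2.imwrite(f"pics/{n}0.png",c["frame"][:,:,::-1]); np.savez(f"{n}0.npz",**c)
    print(n,{k:c[k] for k in("fx","fy","cx","cy","k1","world_to_cam")})
E
```

```text
pics
{'clock': 0.0, 'joints': array([-1.51309784e+00,  1.59062711e-01,  1.59820553e+00, -1.44740760e-05,
        1.38620700e+00, -2.10089967e-01]), 'qd': array([-0.00040439, -0.00191589,  0.00069032, -0.00115032,  0.00180258,
       -0.00054353]), 'effort': array([-3.12579914e-04, -3.85564291e+01, -3.22109127e+01,  7.02436175e-02,
        3.78262298e-02, -1.09889254e-04]), 'ee_pos': array([ 0.15209032, -0.55390264,  0.2276246 ]), 'orientation': array([ 0.70082307,  0.09505982, -0.70073177,  0.09373172]), 'contact_force': array([ 0.56783973, -0.6552213 ,  0.43572637]), 'ft_torque': array([-0.01204998, -0.03807141,  0.01745087]), 'gripper_width': 1.0022806553446768}
side {'fx': 472.5357916504819, 'fy': 472.5357916504819, 'cx': 321.9096646449781, 'cy': 205.80574777724, 'k1': -0.045867423115589966, 'world_to_cam': array([[-0.75432996, -0.65646222,  0.00660792,  0.43016397],
       [-0.3201872 ,  0.35909746, -0.87665796,  0.36067778],
       [ 0.57311994, -0.66340513, -0.48106877,  0.90016586],
       [ 0.        ,  0.        ,  0.        ,  1.        ]])}
top {'fx': 384.6817389591719, 'fy': 384.6817389591719, 'cx': 320.29057020633246, 'cy': 197.59852551287835, 'k1': 0.02637844553235853, 'world_to_cam': array([[ 0.00270228, -0.99994519,  0.01011535, -0.01988427],
       [-0.98326382, -0.00449963, -0.18213183,  0.60667209],
       [ 0.18216737, -0.00945389, -0.98322209,  0.91046282],
       [ 0.        ,  0.        ,  0.        ,  1.        ]])}
```

View pics/side0.png

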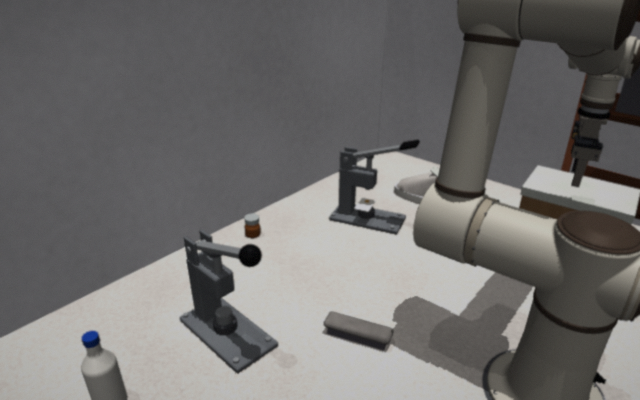

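View pics/top0.png

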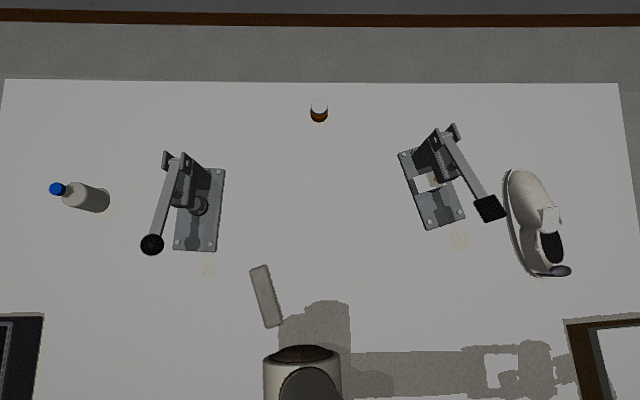

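The side view shows the ball-ended press on the left (ball at 250,255). The flat-pad press with the tag is further back (pad at 410,145). In the top view its pad is at (489,208), next to an iron at (540,220), and its base runs (400,150)–(465,225).

```bash
cat > h.py <<'E'
import numpy as np,cv2
def cloud(c):
    K=np.array([[c["fx"],0,c["cx"]],[0,c["fy"],c["cy"]],[0,0,1]],float)
    H,W=c["z_map"].shape
    u,v=np.meshgrid(np.arange(W),np.arange(H))
    p=cv2.undistortPoints(np.stack([u,v],-1).reshape(-1,1,2).astype(float),K,np.array([float(c["k1"]),0,0,0])).reshape(H,W,2)
    z=c["z_map"].astype(float)
    P=np.dstack([p[...,0]*z,p[...,1]*z,z])
    T=np.asarray(c["world_to_cam"]); R,t=T[:3,:3],T[:3,3]
    X=(P-t)@R; X[z==0]=np.nan
    return X
def proj(c,X):
    T=np.asarray(c["world_to_cam"]); K=np.array([[c["fx"],0,c["cx"]],[0,c["fy"],c["cy"]],[0,0,1]],float)
    return cv2.projectPoints(np.atleast_2d(X).astype(float),cv2.Rodrigues(T[:3,:3])[0],T[:3,3],K,np.array([float(c["k1"]),0,0,0]))[0].reshape(-1,2)
E
python3 - <<'E'
import numpy as np,cv2
from h import *
for n in("top","side"):
    c=dict(np.load(n+"0.npz")); X=cloud(c); f=c["frame"].astype(int)
    reg=(X[...,0]>.25)&(X[...,0]<.9)&(X[...,1]>-.62)&(X[...,1]<-.15)
    m=reg&(X[...,2]>.235)&(X[...,2]<.32)&(f.max(-1)<45)
    P=X[m]; print(n,"pad",len(P),P.mean(0),P.min(0),P.max(0))
    (cx,s,a)=cv2.minAreaRect(P[:,:2].astype(np.float32)); print(cx,s,a)
    if len(P)>10:
        A=np.c_[P[:,:2],np.ones(len(P))]; co=np.linalg.lstsq(A,P[:,2],rcond=None)[0]; print("plane",co, np.degrees(np.arctan(np.hypot(*co[:2]))),np.degrees(np.arctan2(co[1],co[0])), np.std(A@co-P[:,2]))
    b=reg&(X[...,2]>.009)&(X[...,2]<.02)
    cnt,lab,st,ce=cv2.connectedComponentsWithStats(b.astype(np.uint8))
    for i in range(1,cnt):
        if st[i,4]>80:
            Q=X[lab==i]; print(n,"base",st[i],cv2.minAreaRect(Q[:,:2].astype(np.float32)),Q[:,2].mean())
    # iron & other tall things
    b=reg&(X[...,2]>.03)
    cnt,lab,st,ce=cv2.connectedComponentsWithStats(b.astype(np.uint8))
    for i in range(1,cnt):
        if st[i,4]>80:
            Q=X[lab==i]; print(n,"tall",st[i],Q.min(0),Q.max(0))
E
```

```text
top pad 604 [ 0.54997441 -0.34127698  0.26963526] [ 0.52043199 -0.37076883  0.23545988] [ 0.62388021 -0.30727446  0.28078983]
(0.5761350989341736, -0.33310940861701965) (0.10731147229671478, 0.04561876133084297) 19.67385482788086
plane [-0.3407441  -0.15715889  0.40340108] 20.56812652230739 -155.2397795188914 0.002160901137298631
top base [ 398  147   67   83 2038] ((0.6508417725563049, -0.31032419204711914), (0.2181955724954605, 0.11038446426391602), 18.13193702697754) 0.0134898307396188
top base [504 171  32 106 225] ((0.5505081415176392, -0.5218340754508972), (0.2761521637439728, 0.031885020434856415), 8.297868728637695) 0.01508209271470624
top tall [ 413  123   94  100 3379] [ 0.52043199 -0.37198965  0.0304304 ] [ 0.74142572 -0.25054417  0.28078983]
top tall [ 508  168   64  109 4226] [ 0.41655985 -0.60383076  0.03000304] [ 0.69235383 -0.50289669  0.12057694]
side pad 126 [ 0.54281889 -0.33158524  0.27014051] [ 0.52106882 -0.36087163  0.24947229] [ 0.57227113 -0.31397242  0.27989472]
(0.5479557514190674, -0.3358251750469208) (0.04978552460670471, 0.039146922528743744) 16.527658462524414
plane [-0.25972133 -0.24517212  0.32982669] 19.654785940490687 -136.6506012287925 0.0036774562964342534
side base [394 188  27  14  81] ((0.6366413831710815, -0.5041009187698364), (0.017420101910829544, 0.11341041326522827), 82.58454132080078) 0.014334707190363446
side base [329 206  77  26 959] ((0.651383101940155, -0.30827534198760986), (0.21928751468658447, 0.11968066543340683), 18.233524322509766) 0.014293300177710251
side tall [ 338  139   82   76 2218] [ 0.52106882 -0.37314308  0.03005054] [ 0.74464675 -0.24718385  0.27989472]
side tall [395 166  44  30 647] [ 0.5434788  -0.57532435  0.03003611] [ 0.68533939 -0.49276722  0.12068365]
```

The base centre is at (0.651, −0.310) with yaw about 18.2°. That predicts the pad at (0.550, −0.343, 0.271), and I measured (0.550, −0.341, 0.270), so they agree. Next is the approach, with the jaws shut, the tool vertical and the jaw axis across the lever.

```bash
cat >> h.py <<'E'
from scipy.spatial.transform import Rotation as Rt
yaw=np.radians(18.2); base=np.array([.651,-.3095,0])
ux=np.array([np.cos(yaw),np.sin(yaw),0]); uy=np.array([-np.sin(yaw),np.cos(yaw),0])
def W(x,z,y=0): return base+ux*x+uy*y+np.array([0,0,z])
def goalR(sgn=1):
    X=np.array([0,0,-1.]);Y=sgn*uy;return Rt.from_matrix(np.c_[X,Y,np.cross(X,Y)])
def rel(s,p,sgn=1):
    R=Rt.from_quat(s["orientation"]); g=goalR(sgn)
    return R.inv().apply(p-s["ee_pos"]), np.degrees((R.inv()*g).as_rotvec())
E
python3 - <<'E'
from h import *
from plant import arm
s=arm.read_state(); R=Rt.from_quat(s["orientation"]); print(R.as_matrix().round(3))
for sg in(1,-1):print(rel(s,W(-.106,.271+.014+.03),sg), W(-.106,.315))
E
```

```text
[[-0.     0.265 -0.964]
 [ 0.002 -0.964 -0.265]
 [-1.    -0.002 -0.   ]]
(array([-0.08694987, -0.09859968, -0.43996753]), array([1.77143666e+02, 1.40792711e-01, 3.29054679e-02])) [ 0.55030296 -0.3426075   0.315     ]
(array([-0.08694987, -0.09859968, -0.43996753]), array([-2.85627529, -0.02128164,  0.09105779])) [ 0.55030296 -0.3426075   0.315     ]
```

carry_out(steps=[[-0.02, 0, 0, 0, 0, 0, 1], [-0.03, 0, 0, 0, 0, 0, 1], [-0.03, 0, 0, 0, 0, 0, 1], [-0.007, -0.005, -0.02, 0, 0, 0, 1], [0, -0.006, -0.025, 0, 0, 0, 1], [0, -0.006, -0.03, 0, 0, 0, 1], [0, -0.006, -0.03, 0, 0, 0, 1], [0, -0.006, -0.03, 0, 0, 0, 1], [0, -0.006, -0.03, 0, 0, 0, 1], [0, -0.006, -0.03, 0, 0, 0, 1], [0, -0.006, -0.03, 0, 0, 0, 1], [0, -0.006, -0.03, 0, 0, 0, 1]], grip_force=20)

```text
clock: 1.1
ee_pos: [0.3851, -0.4348, 0.3151]
orientation: [-0.701, -0.095, 0.701, -0.094]
contact_force: [0.5, 0.3, 0.9]
gripper_width: 0.151
```

carry_out(steps=[[0, -0.006, -0.03, 0, 0, 0, 1], [0, -0.006, -0.03, 0, 0, 0, 1], [0, -0.006, -0.03, 0, 0, 0, 1], [0, -0.006, -0.03, 0, 0, 0, 1], [0, -0.006, -0.02, 0, 0, 0, 1], [0, -0.006, -0.02, 0, 0, 0, 1], [0, -0.006, -0.015, 0, 0, 0, 1], [0, 0, -0.01, -1.4, 0, 0, 1], [0, 0, 0, -1.4, 0, 0, 1], [0, 0, 0, 0, 0, 0, 1], [0, 0, 0, 0, 0, 0, 1]])

```text
clock: 2.02
ee_pos: [0.5506, -0.3472, 0.3154]
orientation: [-0.698, -0.111, 0.699, -0.111]
contact_force: [-0.1, 0.1, -0.4]
gripper_width: 0.002
```

```bash
python3 - <<'E'
from h import *
from plant import arm
s=arm.read_state(); print(s["clock"],s["ee_pos"],s["contact_force"],s["gripper_width"]);print(rel(s,W(-.106,.315),-1))
for n in("side","top"):
    c=arm.capture(n); cv2.imwrite(f"pics/{n}1.png",c["frame"][:,:,::-1])
    if n=="side": cv2.imwrite("pics/side1z.png",cv2.resize(c["frame"][80:240,300:500,::-1],None,fx=4,fy=3.7))
E
```

```text
2.0167 [ 0.55057371 -0.34718529  0.31540235] [-0.05477886  0.07021503 -0.4358924 ] 0.002447411658812266
(array([ 0.00040239, -0.00443534, -0.00116498]), array([-0.10177279,  0.03666848,  0.01015076]))
```

View pics/side1z.png

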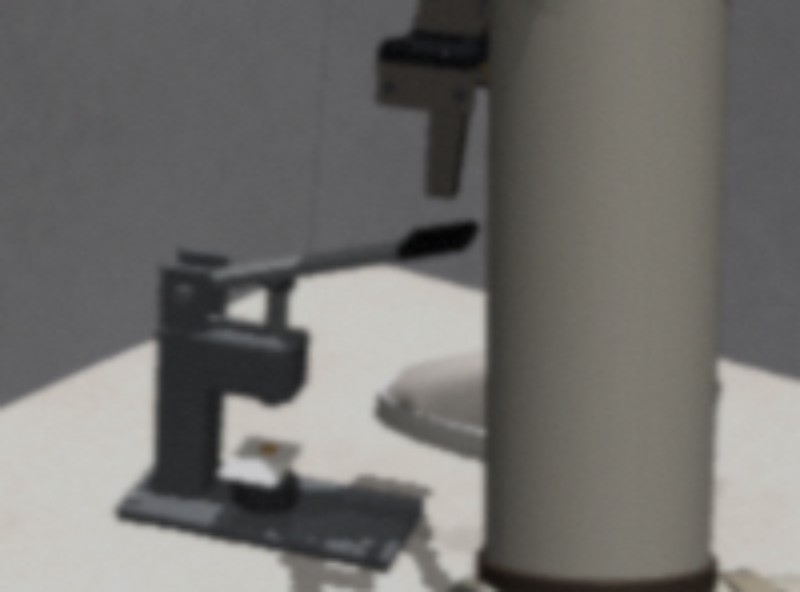

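View pics/top1.png

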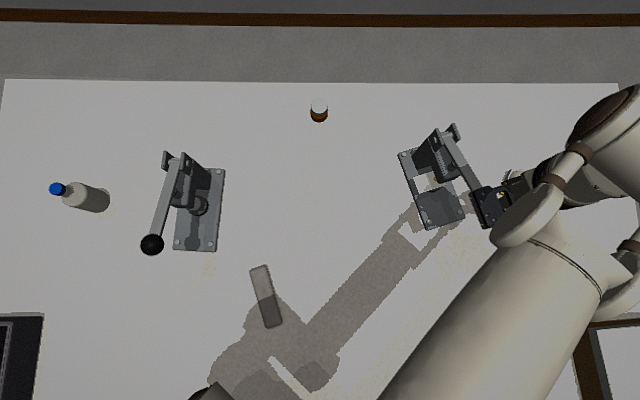

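The tip is centred over the pad: in the enlarged side view the tip is at (440,195) and the pad at (438,238). The tag and eyelet are on this press at (265,455). I'll trim the position and descend to contact.

carry_out(steps=[[0.005, -0.0022, -0.0005, 0, 0, 0, 1], [0.006, -0.0022, -0.0005, 0, 0, 0, 1], [0.006, 0, 0, 0, 0, 0, 1], [0.004, 0, 0, 0, 0, 0, 1], [0.002, 0, 0, 0, 0, 0, 1], [0.002, 0, 0, 0, 0, 0, 1], [0.002, 0, 0, 0, 0, 0, 1], [0, 0, 0, 0, 0, 0, 1]])

```text
clock: 2.78
ee_pos: [0.5509, -0.342, 0.2885]
orientation: [-0.698, -0.111, 0.698, -0.112]
contact_force: [0.0, -0.4, 1.5]
gripper_width: -0.0
```

carry_out(steps=[[0.002, 0, 0.0007, 0, 0, 0, 1], [0.002, 0, 0.0007, 0, 0, 0, 1], [0.002, 0, 0.0007, 0, 0, 0, 1], [0.003, 0, 0.001, 0, 0, 0, 1], [0.003, 0, 0.001, 0, 0, 0, 1]])

```text
clock: 3.2
ee_pos: [0.547, -0.3434, 0.2769]
orientation: [0.698, 0.111, -0.698, 0.112]
contact_force: [-1.3, 1.3, 4.3]
gripper_width: 0.003
```

The force is about 5 N, as expected for the start of the stroke. I'll continue down the arc.

carry_out(steps=[[0.004, 0, 0.0012, 0, 0, 0, 1], [0.004, 0, 0.0012, 0, 0, 0, 1], [0.004, 0, 0.0011, 0, 0, 0, 1], [0.004, 0, 0.001, 0, 0, 0, 1], [0.004, 0, 0.0009, 0, 0, 0, 1], [0.004, 0, 0.0008, 0, 0, 0, 1], [0.004, 0, 0.0007, 0, 0, 0, 1], [0.004, 0, 0.0006, 0, 0, 0, 1], [0.004, 0, 0.0005, 0, 0, 0, 1], [0.004, 0, 0.0004, 0, 0, 0, 1], [0.004, 0, 0.0003, 0, 0, 0, 1], [0.004, 0, 0.0002, 0, 0, 0, 1]])

```text
clock: 4.2
ee_pos: [0.5378, -0.3463, 0.2283]
orientation: [-0.698, -0.111, 0.699, -0.111]
contact_force: [-3.5, 0.9, 6.0]
gripper_width: 0.009
```

```bash
python3 - <<'E'
from h import *
from plant import arm
s=arm.read_state(); print(s["ee_pos"],s["contact_force"]); d=s["ee_pos"]-base; print(d@ux,d@uy,d[2]-.014)
c=arm.capture("side"); cv2.imwrite("pics/side2z.png",cv2.resize(c["frame"][80:240,300:500,::-1],None,fx=4,fy=3.7))
E
```

```text
[ 0.53782505 -0.34634867  0.22832723] [-3.52518178  0.8772225   6.00101722]
-0.1190221657032769 0.00034328412391910584 0.21432723448033184
```

View pics/side2z.png

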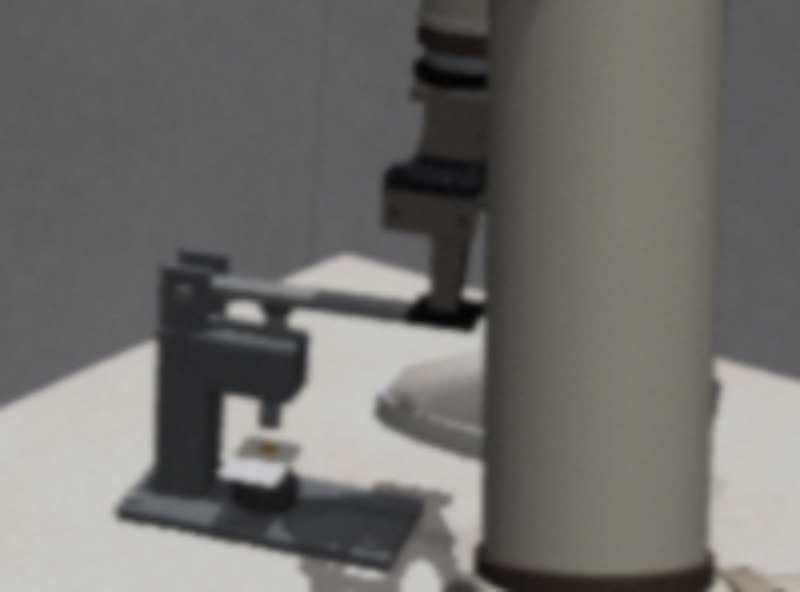

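The fingertips sit in the middle of the pad (445,310) and the lever is near level. There are about 50 mm left to go.

carry_out(steps=[[0.004, 0, 0.0002, 0, 0, 0, 1], [0.004, 0, 0.0001, 0, 0, 0, 1], [0.004, 0, 0, 0, 0, 0, 1], [0.004, 0, 0, 0, 0, 0, 1], [0.004, 0, -0.0001, 0, 0, 0, 1], [0.004, 0, -0.0002, 0, 0, 0, 1], [0.004, 0, -0.0003, 0, 0, 0, 1], [0.004, 0, -0.0004, 0, 0, 0, 1], [0.004, 0, -0.0005, 0, 0, 0, 1], [0.004, 0, -0.0006, 0, 0, 0, 1], [0.003, 0, -0.0005, 0, 0, 0, 1], [0.002, 0, -0.0004, 0, 0, 0, 1]])

```text
clock: 5.25
ee_pos: [0.54, -0.3457, 0.1834]
orientation: [-0.697, -0.111, 0.699, -0.111]
contact_force: [-4.9, 0.5, 8.9]
gripper_width: 0.006
```

carry_out(steps=[[0.002, 0, -0.0004, 0, 0, 0, 1], [0.0015, 0, -0.0003, 0, 0, 0, 1], [0, 0, 0, 0, 0, 0, 1]])

```text
clock: 5.5
ee_pos: [0.5406, -0.3455, 0.1799]
orientation: [-0.697, -0.111, 0.699, -0.111]
contact_force: [-4.7, -0.2, 8.3]
gripper_width: 0.002
```

carry_out(steps=[[0.0015, 0, -0.0003, 0, 0, 0, 1], [0.0015, 0, -0.0003, 0, 0, 0, 1], [0, 0, 0, 0, 0, 0, 1]])

```text
clock: 5.75
ee_pos: [0.5412, -0.3453, 0.177]
orientation: [-0.697, -0.111, 0.699, -0.112]
contact_force: [-5.2, -0.4, 7.4]
gripper_width: 0.006
```

carry_out(steps=[[0.001, 0, 0, 0, 0, 0, 1], [0, 0, 0, 0, 0, 0, 1]])

```text
clock: 5.92
ee_pos: [0.5413, -0.3453, 0.1762]
orientation: [-0.698, -0.111, 0.699, -0.112]
contact_force: [-5.2, 1.8, 8.2]
gripper_width: 0.004
```

carry_out(steps=[[0.001, 0, 0, 0, 0, 0, 1], [0, 0, 0, 0, 0, 0, 1]])

```text
clock: 6.08
ee_pos: [0.5414, -0.3453, 0.1755]
orientation: [-0.698, -0.111, 0.699, -0.112]
contact_force: [-5.7, 0.8, 9.5]
gripper_width: 0.006
```

carry_out(steps=[[0.001, 0, 0, 0, 0, 0, 1], [0, 0, 0, 0, 0, 0, 1]])

```text
clock: 6.25
ee_pos: [0.5415, -0.3453, 0.1754]
orientation: [-0.698, -0.111, 0.699, -0.112]
contact_force: [-6.4, 2.8, 12.3]
gripper_width: 0.004
```

carry_out(steps=[[0.001, 0, 0, 0, 0, 0, 1], [0, 0, 0, 0, 0, 0, 1]])

```text
clock: 6.42
ee_pos: [0.5415, -0.3453, 0.1752]
orientation: [-0.698, -0.111, 0.699, -0.112]
contact_force: [-8.1, 3.4, 15.7]
gripper_width: 0.004
```

```bash
python3 - <<'E'
from h import *
from plant import arm
s=arm.read_state(); print(s["ee_pos"],s["contact_force"]); d=s["ee_pos"]-base; print(d@ux,d@uy,d[2]-.014)
c=arm.capture("side"); cv2.imwrite("pics/side3z.png",cv2.resize(c["frame"][80:240,300:500,::-1],None,fx=4,fy=3.7))
# lever/pad tilt from depth in the side view
X=cloud(c); f=c["frame"].astype(int)
q=X-base; xx=q@ux; yy=q@uy; zz=q[...,2]
m=(abs(yy)<.03)&(xx>-.1)&(xx<0.03)&(zz>.12)&(zz<.24)
for a in np.arange(-.15,.03,.01):
    k=(abs(yy)<.03)&(abs(xx-a)<.005)&(zz>.1)&(zz<.25)
    if k.sum()>2: print(round(a,3),k.sum(),np.percentile(zz[k],[10,50,90]).round(4))
E
```

```text
[ 0.54154336 -0.34531425  0.17517392] [-8.06346194  3.39820776 15.716125  ]
-0.11516678762413989 0.00016459242670481102 0.16117392457599786
-0.14 9 [0.1491 0.1523 0.1547]
-0.13 35 [0.1474 0.1543 0.1567]
-0.12 110 [0.1551 0.1835 0.2104]
-0.11 81 [0.157  0.1793 0.2135]
-0.1 38 [0.1559 0.1633 0.1983]
-0.09 23 [0.1584 0.1629 0.1653]
-0.08 25 [0.1552 0.163  0.1659]
-0.07 25 [0.1592 0.1659 0.17  ]
-0.06 23 [0.1603 0.1691 0.1711]
-0.05 21 [0.1652 0.1706 0.1733]
-0.04 25 [0.1666 0.1728 0.1774]
-0.03 24 [0.1705 0.1767 0.18  ]
-0.02 34 [0.1365 0.1745 0.1806]
-0.01 119 [0.1269 0.1528 0.1826]
0.0 93 [0.1118 0.1519 0.1848]
0.01 98 [0.1229 0.163  0.1889]
0.02 83 [0.1256 0.157  0.191 ]
```

View pics/side3z.png

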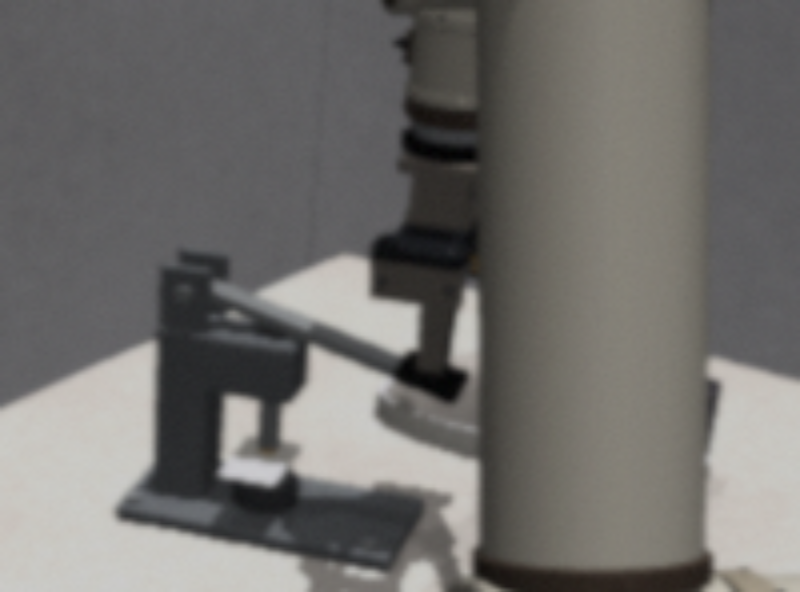

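The lever is at its stop. The force climbs while the tip stays at 161 mm, which is the height expected, and the ram at (268,445) is on the eyelet. I'll hold for 1 s.

carry_out(steps=[[0, 0, 0, 0, 0, 0, 1], [0, 0, 0, 0, 0, 0, 1], [0, 0, 0, 0, 0, 0, 1], [0, 0, 0, 0, 0, 0, 1], [0, 0, 0, 0, 0, 0, 1], [0, 0, 0, 0, 0, 0, 1], [0, 0, 0, 0, 0, 0, 1], [0, 0, 0, 0, 0, 0, 1], [0, 0, 0, 0, 0, 0, 1], [0, 0, 0, 0, 0, 0, 1], [0, 0, 0, 0, 0, 0, 1], [0, 0, 0, 0, 0, 0, 1]])

```text
clock: 7.47
ee_pos: [0.5415, -0.3453, 0.1752]
orientation: [-0.698, -0.111, 0.699, -0.112]
contact_force: [-7.7, 3.1, 15.7]
gripper_width: 0.003
```

carry_out(steps=[[-0.001, 0, 0, 0, 0, 0, 1], [-0.0015, 0, 0.0001, 0, 0, 0, 1], [-0.002, 0, 0.0004, 0, 0, 0, 1], [-0.0025, 0, 0.0005, 0, 0, 0, 1], [-0.0025, 0, 0.0005, 0, 0, 0, 1], [-0.0025, 0, 0.0004, 0, 0, 0, 1], [-0.0025, 0, 0.0004, 0, 0, 0, 1], [-0.0025, 0, 0.0004, 0, 0, 0, 1], [-0.0025, 0, 0.0003, 0, 0, 0, 1], [-0.0025, 0, 0.0003, 0, 0, 0, 1], [-0.0025, 0, 0.0002, 0, 0, 0, 1], [-0.0025, 0, 0.0002, 0, 0, 0, 1]])

```text
clock: 8.47
ee_pos: [0.5379, -0.3464, 0.2004]
orientation: [-0.698, -0.111, 0.699, -0.111]
contact_force: [-4.8, 1.1, 8.4]
gripper_width: 0.002
```

carry_out(steps=[[-0.0025, 0, 0.0002, 0, 0, 0, 1], [-0.0025, 0, 0.0001, 0, 0, 0, 1], [-0.0025, 0, 0.0001, 0, 0, 0, 1], [-0.0025, 0, 0.0001, 0, 0, 0, 1], [-0.0025, 0, 0, 0, 0, 0, 1], [-0.0025, 0, 0, 0, 0, 0, 1], [-0.0025, 0, 0, 0, 0, 0, 1], [-0.0025, 0, -0.0001, 0, 0, 0, 1], [-0.0025, 0, -0.0001, 0, 0, 0, 1], [-0.0025, 0, -0.0001, 0, 0, 0, 1], [-0.0025, 0, -0.0002, 0, 0, 0, 1], [-0.0025, 0, -0.0002, 0, 0, 0, 1]])

```text
clock: 9.47
ee_pos: [0.538, -0.3463, 0.2301]
orientation: [-0.698, -0.111, 0.699, -0.111]
contact_force: [-4.9, -0.4, 6.7]
gripper_width: 0.003
```

carry_out(steps=[[-0.0025, 0, -0.0002, 0, 0, 0, 1], [-0.0025, 0, -0.0002, 0, 0, 0, 1], [-0.0025, 0, -0.0003, 0, 0, 0, 1], [-0.0025, 0, -0.0003, 0, 0, 0, 1], [-0.0025, 0, -0.0003, 0, 0, 0, 1], [-0.0025, 0, -0.0004, 0, 0, 0, 1], [-0.0025, 0, -0.0004, 0, 0, 0, 1], [-0.0025, 0, -0.0005, 0, 0, 0, 1], [-0.0025, 0, -0.0005, 0, 0, 0, 1], [-0.0025, 0, -0.0006, 0, 0, 0, 1], [-0.0025, 0, -0.0006, 0, 0, 0, 1], [-0.0025, 0, -0.0006, 0, 0, 0, 1]])

```text
clock: 10.47
ee_pos: [0.5429, -0.3448, 0.26]
orientation: [-0.698, -0.111, 0.699, -0.111]
contact_force: [-2.3, -0.3, 5.1]
gripper_width: 0.008
```

carry_out(steps=[[-0.0025, 0, -0.0007, 0, 0, 0, 1], [-0.0025, 0, -0.0007, 0, 0, 0, 1], [-0.0025, 0, -0.0007, 0, 0, 0, 1], [-0.0025, 0, -0.0008, 0, 0, 0, 1], [-0.0025, 0, -0.0008, 0, 0, 0, 1], [-0.0025, 0, -0.0008, 0, 0, 0, 1]])

```text
clock: 10.97
ee_pos: [0.5474, -0.3434, 0.2749]
orientation: [-0.698, -0.111, 0.699, -0.112]
contact_force: [-1.9, 0.3, 4.9]
gripper_width: 0.005
```

carry_out(steps=[[-0.0025, 0, -0.0008, 0, 0, 0, 1], [-0.0025, 0, -0.0009, 0, 0, 0, 1], [-0.002, 0, -0.0007, 0, 0, 0, 1], [-0.002, 0, -0.0007, 0, 0, 0, 1], [-0.0015, 0, -0.0005, 0, 0, 0, 1], [-0.0015, 0, -0.0005, 0, 0, 0, 1], [-0.0015, 0, -0.0004, 0, 0, 0, 1], [-0.0015, 0, 0, 0, 0, 0, 1], [-0.0015, 0, 0, 0, 0, 0, 1], [-0.0015, 0, 0, 0, 0, 0, 1]])

```text
clock: 11.8
ee_pos: [0.5521, -0.341, 0.2922]
orientation: [-0.698, -0.112, 0.698, -0.111]
contact_force: [0.7, -0.1, 0.1]
gripper_width: 0.005
```

Contact has ended with the lever at its stop. I'll come straight up, then check.

carry_out(steps=[[-0.005, 0, 0, 0, 0, 0, 1], [-0.01, 0, 0, 0, 0, 0, 1], [-0.015, 0, 0, 0, 0, 0, 1], [-0.02, 0, 0, 0, 0, 0, 1], [-0.02, 0, 0, 0, 0, 0, 1], [-0.01, 0, 0, 0, 0, 0, 1], [0, 0, 0, 0, 0, 0, 1], [0, 0, 0, 0, 0, 0, 1]])

```text
clock: 12.47
ee_pos: [0.5524, -0.3416, 0.3735]
orientation: [0.699, 0.111, -0.698, 0.112]
contact_force: [0.3, 0.3, -1.4]
gripper_width: 0.006
```

```bash
python3 - <<'E'
from h import *
from plant import arm
s=arm.read_state(); print(s["clock"],s["ee_pos"],s["contact_force"],abs(s["qd"]).max())
c=arm.capture("side"); cv2.imwrite("pics/side4z.png",cv2.resize(c["frame"][80:240,300:500,::-1],None,fx=4,fy=3.7))
c0=dict(np.load("side0.npz"))
for cc in(c0,c):
    X=cloud(cc); f=cc["frame"].astype(int)
    m=(abs(X-np.array([.55,-.342,.27])).max(-1)<.05)&(f.max(-1)<45)&(X[...,2]<.3); print("pad",m.sum(),np.nanmean(X[m],0))
    m=np.zeros(m.shape,bool); m[235:275,230:270]=True; m&=(f.max(-1)<45)&(X[...,2]>.2); print("ball",m.sum(),np.nanmean(X[m],0))
E
```

```text
12.4667 [ 0.55239993 -0.34163201  0.37352227] [ 0.27509297  0.28732837 -1.35673212] 0.04301422100404043
pad 126 [ 0.54281889 -0.33158524  0.27014051]
ball 359 [0.4677676  0.31463001 0.27057684]
pad 129 [ 0.54300845 -0.33093088  0.27011238]
ball 357 [0.46775365 0.31474494 0.27061617]
```

View pics/side4z.png

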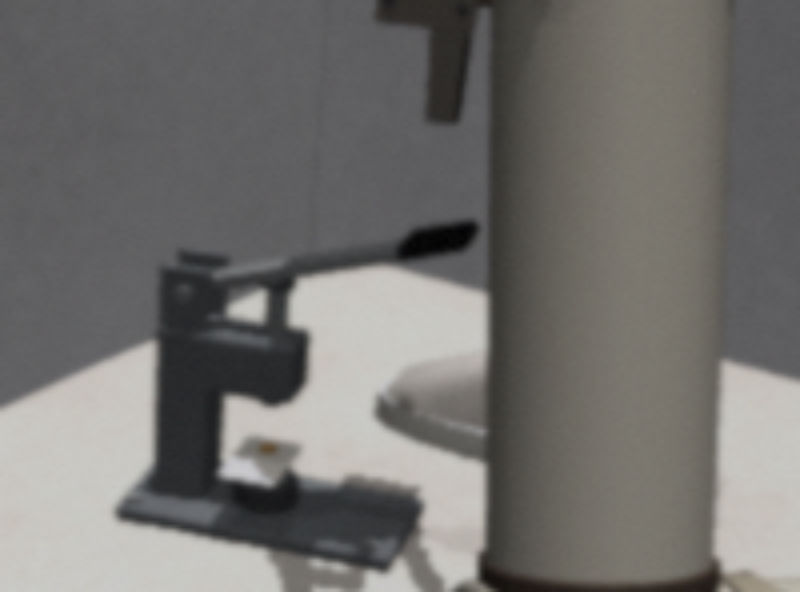

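The lever is back at rest, with the pad at (438,238) as before, and the gripper is well clear at (445,120). The ball press hasn't moved. Handing in.

```bash
python3 -c "
from plant import arm
print(arm.hand_in())"
```

```text
the job is handed in; nothing more can be done
None
```

The eyelet was pressed and the lever brought back up under the hand. The job is handed in at about 12.5 s of the 42 s allowed; no verdict was reported.

- **Press:** I pushed the flat pad down along its arc with shut, vertical fingertips until it hit the stop. The tip stayed at 161 mm, the height expected at full stroke, while the upward force rose to about 16 N. I held it there for just over 1 s.
- **Return:** I let the lever up at about 30 mm/s, easing off near the top, so the whole rise took about 4 s. The fingers stayed in contact until the force fell to zero at the height where contact had begun, and then I lifted about 80 mm clear.
- **Last checks:** The pad was within 1 mm of where it started, and the other press's ball was unmoved to about 0.1 mm. The tool was clear of everything; the force reading was −1.4 N in z, close to the noise I saw in free air. I had no direct reading of the lever's angle or speed, so those rest on the pictures and the hand's pace. No check failed or disagreed.

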